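# Reset the grinding gap of the nib mill

### The arm

A 6-joint arm with a two-finger parallel gripper is mounted at the origin on the work surface; the furniture and walls round the work are solid. World frame = base frame: x ahead of the robot, y to its left, z up, the work surface at z = 0. Lengths are in mm, angles in rad, forces in N, time in s.
With the tool pointing down it reaches from about 350 to 725 mm from the base axis. Payload 4.3 kg.
Tool frame: the origin (TCP) lies between the finger pads, 19 mm behind the fingertips; this is the grasp point; z points along the fingers, y is the line along which they close (so a half turn about z gives the same grasp; the last joint's range is limited). The gripper opens to 85 mm and grips with 20 to 120 N. Pads are 22 mm wide; open, the fingers measure 114 mm over their backs; the gripper's body (76 mm by 85 mm) begins 54 mm behind the grasp point. The pads swing forward as they close: fully open they stand 13 mm farther back than shut.
Start: joints at [-1.275, 0.377, 0.081, 1.274, 0, 1.46], TCP at [226.997, -528.334, 250.029] pointing down, gripper open.
Joint ranges: [-2.72, 2.72], [-0.84, 1.66], [-1.02, 1.22], [-1.77, 2.12], [-1.37, 1.28], [-3.14, 3.14]. Speed limits (rad/s): [2.57, 2.57, 3.14, 3.14, 3.14, 3.14].

### API

Orientations are given as [roll, pitch, yaw] about the fixed x, y, z axes, in that order (R = Rz(yaw) Ry(pitch) Rx(roll)).
In Python, from cell import r, grab_frame, calibration, spotter gives the robot as it stands.
- The arm moves only by the tool carry_out, never from a script. Its argument "series" is a list of rows, each an object of numbers: "fingers": the finger opening in mm, from 0 to 85.4; "x", "y", "z": the shift along the tool's x, y, z in mm; "rx", "ry", "rz": the turn, a rotation vector about the tool's x, y, z in rad. A call has 1 to 5 rows; each row shifts and turns the commanded pose from where the row before left it, along the tool's axes as they then stand; what a row does not reach is not made up. A row lasts 1/8 s, in which the tool goes at most 62.5 mm and 10.7 degrees, less where a joint would pass 70% of its speed; a pose out of reach is approached as far as the arm can. A call is refused whole if a number of a shift passes 62.5 or a number of a turn 0.188, either way. A call with a gripper value outside its range is refused whole. The fingers move at their own pace and stop on an object; "newtons" is the grip in N (left out, the last holds). Time passes only in rows, so rows that do not move let the fingers close. It gives the time, the measured TCP pose, the force, the opening and the grip force at its end, in the units of the state.
- r.state(): the state, without advancing time (a new reading comes with each control period).
- grab_frame(name): name is "side" or "top" or "wrist"; returns (picture, depth): 400x640x3 uint8, red, green, blue; 400x640 float32, mm along the optical axis (not along the pixel's ray), 0 where there is no reading.
- calibration(name): a dict with "mtx" (3x3 intrinsics, pixels), "pose" (4x4, takes a point from camera to world coordinates). Camera axes: x right, y down, z forward; pixel columns grow to the right and rows downward; lengths in mm; the calibration is good to about 2 mm. The wrist camera is an equidistant fisheye: a pixel r from the principal point sees the ray r / f radians off the axis. A picture is of the moment at which its call begins: read the wrist's pose just before it. calibration takes no time and is no camera call; for the wrist camera it gives the pose at the moment of the call.
- r.finish_job(): hands the job in; it is judged then, once.
Trained networks look in the newest picture that a camera, given by its name, has taken for a name from the list of things; names that differ only in an ending like _2 or _b are one class to them, and where a whole thing is asked for, a point or a joint stands for the part that bears it (a point fixed in the world has none). Each returns a list of dicts, best first, with "score" (0 to 1); they miss things now and then, are a little off and sometimes report something else, mostly with a low value. They report only what shows in the picture. A call takes as long as a camera call.
- spotter.find_in(name, camera): "location" ([x, y, z] in mm, in world coordinates, good to about 4 mm: the middle of the surface that is visible of it).
- spotter.cut_out(name, camera): "region" (400x640 bool, what is visible of it).
The state is a dict: "time": time; "joint_positions": joint angles; "qvel": joint speeds; "joint_torque": joint torques, N m; "eef_pos": TCP position; "tcp_rot": TCP orientation; "wrist_force": force on the tool from outside, world axes, zero at the start; "ft_torque": the same for the moment, N m; "gripper_width": finger opening in mm; "grasp_force": force on a finger pad.
Only numpy, scipy, OpenCV 4.12 (cv2) and the standard library are available. Lean on these libraries where they do the work, as an engineer would, in place of code of your own. Each camera call takes 0.05 s, during which the arm holds its last target. There are 200 camera calls.

### The job

Reset the grinding gap of the nib mill: first press its clearing pedal right down to the stop and let it spring back up; then, with the upright handle on the handwheel, turn the wheel clockwise until it comes up against its stop, and back it off exactly two full turns. Finish with the gripper still holding the handle there, motionless, so that a colleague can tighten the lock nut. Leave the bowl, the jar and the chocolate bar where they stand.

Things in the scene. Friction and masses are not known exactly. Their poses are not given: they have to be found in the camera images.
- mill: Bench nib mill, fixed: dark base plate, x -85..85, y -190..85 mm in the mill's frame, top at 18 mm; on it a round aluminium housing, 136 mm wide, 106 mm high, centred on the origin, spout towards -x. Handwheel on top, pedal at the -y side. Origin on the worktop below the wheel's axis; z up, -x its front, facing the robot at yaw 0. Place varies, yaw -0.25 to 0.45 rad.
- pedal (a joint): Clearing pedal, rad: 0 = up at rest, 0.30 = down at its stop. Steel plate 116 x 70 x 6 mm with rubber ribs, hinged along the mill's y axis at (66, -140, 45) mm in the mill's frame; its near end (-x) stands up 0.30 rad at rest, the plate is level at the stop. A spring returns it: at pedal_pad about 4 N at first, 9 N at the stop.
- pedal_pad (a point): Point on the top face of the pedal, 90 mm from the hinge, in the middle of its width: the place to press. It moves with the pedal: about 75 mm above the worktop at rest and 50 mm at the stop.
- handwheel (a joint): Handwheel angle, rad: 0 = closed against its hard stop, grows as it is turned anticlockwise seen from above (opened); 6.283 a turn, counting on through whole turns, up to 22. Starts 0.5 to 1.4 turns open. Friction takes about 3 N at the handle; the wheel stays where it is left and does not rise or sink as it turns.
- wheel_centre (a point): On the vertical axis of the handwheel, top of the hub, 133 mm above the worktop. Black wheel: rim centre line of radius 45 mm, rim 12 mm thick, rim top 132 mm above the worktop, three spokes; nothing on the wheel but the handle stands higher than 135 mm.
- spinner: Upright wooden handle on the handwheel's rim: cylinder 22 mm in diameter, 46 mm high, 45 mm from the wheel's axis, from 136 to 182 mm above the worktop. Spins freely on its pin, so the gripper can keep its yaw while carrying it round. Origin at the centre of its underside, z up. With the wheel closed it stands on the mill's -x side.
- spinner_grip (a point): Centre of the upright handle, 159 mm above the worktop: the place to grip, from above.
- bowl: Small steel bowl with cocoa nibs, 72 mm in diameter, 37 mm high, in front of the mill's spout; loose, to be left alone. Origin at the centre of its underside.
- jar: Screw-lid glass jar, 63 mm in diameter, 85 mm high, on the mill's +y side; loose, to be left alone. Origin at the centre of its underside.
- bar: Wrapped chocolate bar, 62 x 164 x 12 mm (its long side along its own y), lying beyond the pedal on the mill's -y side, long side about along the mill's x; loose, to be left alone. Origin at the centre of its underside.

How it is judged (in metres and radians):
On the way, in this order (a step that is already met when the one before it is completed fails the run):
1. the pedal is pressed down to its stop (value of joint pedal above 0.275 rad), for 0.1 s.
2. the pedal is back up (value of joint pedal below 0.03 rad), for 0.1 s.
3. the handwheel is closed against its stop, with the pedal up (value of joint handwheel below 0.08 rad and value of joint pedal below 0.03 rad), for 0.1 s.
At the end, for the whole second after the job is handed in: The handwheel stands still two turns (12.566 rad) open from its stop, within 0.26 rad (15 degrees); the pedal is up; the gripper holds the upright handle between its fingers (finger contact over 2 N, TCP within 20 mm of the handle's axis and 40 mm of its centre) (value of joint handwheel between 12.306 and 12.826 rad and velocity of joint handwheel between -0.05 and 0.05 rad/s and value of joint pedal below 0.03 rad and contact force between the fingers and spinner above 2 N and horizontal distance between the grasp point and spinner_grip below 0.02 m and distance between the grasp point and spinner_grip below 0.04 m); the arm keeps its last pose, push and grip.
It fails at once if the bowl, the jar or the chocolate bar is moved (more than 20 mm) (distance of any of bowl, jar, bar from where it was at the start of the episode above 0.02 m).
It also fails if it takes over 70 s, if anything falls off the work surface, if the arm or the gripper's body presses on something with over 40 N, if the wrist force passes 120 N, or if a joint passes its speed limit or range.

## Working session

There is one attempt and no reset: what is moved stays moved. The work goes in short steps, Python scripts to look and compute and a tool call to move; the robot and the scene stay as the last step left them, time stands still between calls to the robot, and variables do not carry over. Pictures are saved under pics/ and viewed, at most 10 in all, crops included, and the job is handed in when it is done.

Besides the shell and the picture viewer there is one more tool, called after "Request:" as a command line: name --argument value ..., lists and objects as JSON in quotes. carry_out: Moves the arm, as the interface text tells. Its arguments: {"type":"object","properties":{"series":{"type":"array"},"newtons":{"type":"number"}},"required":["series"]}

```bash
mkdir -p pics; ls
cat > h.py <<'E'
import numpy as np, cv2
from cell import r, grab_frame, calibration, spotter
E
python3 - <<'E'
from h import *
s=r.state(); print({k:np.round(v,3).tolist() for k,v in s.items()})
for c in ("side","top"):
    im,d=grab_frame(c); cv2.imwrite(f"pics/{c}0.png",im[:,:,::-1])
    for n in ("mill","pedal","handwheel","spinner","bowl","jar","bar"):
        for o in spotter.find_in(n,c)[:2]: print(c,n,round(o["score"],2),np.round(o["location"]))
E
```

```text
pics
{'time': 0.0, 'joint_positions': [-1.275, 0.378, 0.08, 1.274, -0.0, 1.461], 'qvel': [0.001, -0.001, 0.001, 0.001, -0.002, -0.002], 'joint_torque': [-0.0, -46.361, 26.987, 0.021, -0.0, 0.0], 'eef_pos': [226.805, -527.705, 249.073], 'tcp_rot': [-3.14, -0.0, 0.406], 'wrist_force': [0.204, 0.47, -0.69], 'ft_torque': [0.012, -0.027, -0.013], 'grasp_force': 0.0, 'gripper_width': 85.496}
side mill 0.95 [460.  48.  53.]
side mill 0.44 [ 458. -107.   70.]
side pedal 0.95 [ 459. -104.   70.]
side handwheel 0.95 [482.  29. 131.]
side spinner 0.56 [446.  28. 166.]
side bowl 0.69 [349.  48.  23.]
side jar 0.87 [508. 201.  64.]
side jar 0.3 [483.  31. 130.]
side bar 0.63 [ 409. -204.   10.]
top mill 0.79 [477. -22.  52.]
top pedal 0.6 [ 480. -117.   61.]
top handwheel 0.65 [494.  24. 132.]
top spinner 0.56 [449.  20. 183.]
top bowl 0.78 [351.  50.  24.]
top jar 0.78 [516. 181.  85.]
top bar 0.71 [ 434. -212.   14.]
top bar 0.25 [518. 179.  88.]
```

View pics/top0.png

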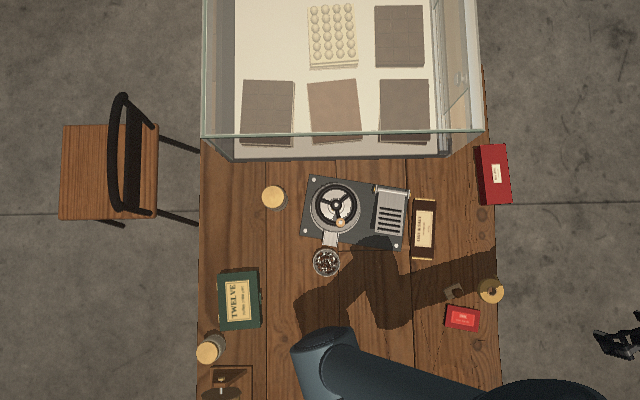

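View pics/side0.png

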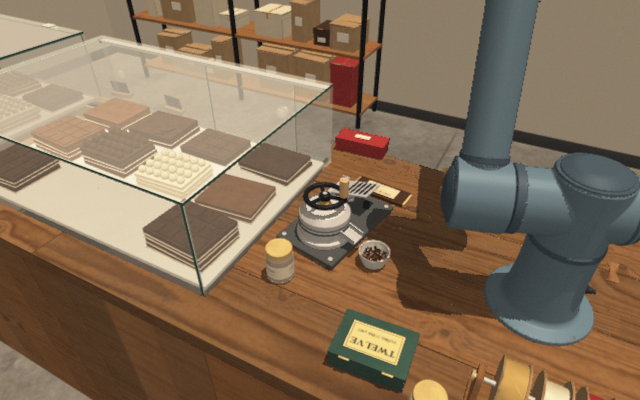

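```bash
cat >> h.py <<'E'
def cloud(c,d):
    k=calibration(c); K=k["mtx"]; P=k["pose"]
    v,u=np.indices(d.shape)
    p=np.stack([(u-K[0,2])/K[0,0]*d,(v-K[1,2])/K[1,1]*d,d],-1)
    w=p@P[:3,:3].T+P[:3,3]; w[d<=0]=np.nan
    return w
E
python3 - <<'E'
from h import *
for c in ("top","side"):
    im,d=grab_frame(c); w=cloud(c,d)
    for n in ("handwheel","spinner","pedal","bar","mill","jar","bowl"):
        o=spotter.cut_out(n,c)
        if not o: print(n,"none");continue
        m=o[0]["region"]; p=w[m]; p=p[np.isfinite(p).all(1)]
        print(c,n,m.sum(),"pct2/50/98",np.round(np.percentile(p,[2,50,98],0)).tolist())
        if n=="handwheel":
            q=p[(p[:,2]>122)&(p[:,2]<139)]; e=cv2.minEnclosingCircle(q[:,:2].astype(np.float32)); print(" circle",e)
            A=cv2.fitEllipse(cv2.convexHull(q[:,:2].astype(np.float32))); print(" ell",A)
        if n=="spinner":
            q=p[p[:,2]>176]; print(" top",len(q),q.mean(0), cv2.minEnclosingCircle(p[:,:2].astype(np.float32)))
        if n in("pedal","bar"):
            R=cv2.minAreaRect(p[:,:2].astype(np.float32)); print(" rect",R)
            a=np.c_[p[:,:2],np.ones(len(p))]; print(" plane",np.linalg.lstsq(a,p[:,2],rcond=None)[0])
    # base plate
    q=w[(w[...,2]>14)&(w[...,2]<22)&(w[...,0]>330)&(w[...,0]<650)&(abs(w[...,1])<160)]
    print(c,"base rect",len(q),cv2.minAreaRect(q[:,:2].astype(np.float32)))
E
```

```text
top handwheel 1271 pct2/50/98 [[424.0, -156.0, 20.0], [478.0, -116.0, 65.0], [539.0, -78.0, 83.0]]
 circle ((0.0, 0.0), 0.0)Traceback (most recent call last):
  File "<stdin>", line 11, in <module>
cv2.error: OpenCV(4.12.0) /io/opencv/modules/imgproc/src/shapedescr.cpp:356: error: (-215:Assertion failed) n >= 0 && (depth == CV_32F || depth == CV_32S) in function 'fitEllipseNoDirect'
```

The top view shows the mill wheel at about (335,205), the handle at (341,222), the pedal at (390,213), the bar at (423,228), the bowl at (326,262) and the jar at (273,196). A glass case stands behind, starting at row 155. The network took the pedal for the handwheel here, so I'll use the depth by height instead.

Run:
```python
from h import *
mE=lambda q:cv2.minEnclosingCircle(q[:,:2].astype(np.float32))
mR=lambda q:cv2.minAreaRect(q[:,:2].astype(np.float32))
for c in ("top","side"):
    im,d=grab_frame(c); w=cloud(c,d)
    def box(x0,x1,y0,y1,z0,z1):
        m=(w[...,0]>x0)&(w[...,0]<x1)&(w[...,1]>y0)&(w[...,1]<y1)&(w[...,2]>z0)&(w[...,2]<z1); return w[m]
    q=box(420,560,-50,100,124,138); print(c,"wheel",len(q),mE(q))
    # rim circle fit
    for k in range(3):
        A=np.c_[2*q[:,:2],np.ones(len(q))]; 
        ctr=np.array(mE(q)[0]); 
    q=box(420,560,-50,100,174,190); print(c,"handle top",len(q),q.mean(0),mE(q))
    q=box(420,560,-50,100,140,190); print(c,"handle all",len(q),np.median(q,0))
    q=box(390,580,-200,-60,38,100); print(c,"pedal",len(q),mR(q),q[:,2].min(),q[:,2].max())
    a=np.c_[q[:,:2],np.ones(len(q))]; print("  plane",np.linalg.lstsq(a,q[:,2],rcond=None)[0])
    q=box(330,650,-170,150,14,22); print(c,"base",len(q),mR(q))
    q=box(330,600,-290,-150,7,16); print(c,"bar",len(q),mR(q))
    q=box(450,580,130,260,75,95); print(c,"jar",len(q),mE(q))
    q=box(300,420,0,110,28,42); print(c,"bowl",len(q),mE(q))
    q=box(520,800,-300,300,100,600); print(c,"case",len(q),np.percentile(q,[0.5,50],0).round() if len(q) else 0)
```

```text
top wheel 732 ((493.0234375, 25.039827346801758), 50.592899322509766)
top handle top 68 [448.67799651  17.57416571 181.38551969] ((448.80560302734375, 17.436941146850586), 10.144646644592285)
top handle all 78 [448.3367595   17.62523661 181.39028371]
top pedal 1313 ((482.1818542480469, -115.5901107788086), (96.79653930664062, 122.95768737792969), 79.6700439453125) 38.77735544453958 85.93743089242957
  plane [-2.91426775e-01  5.81465940e-02  2.11768345e+02]
top base 3032 ((483.176025390625, -12.144699096679688), (301.8358154296875, 316.8096008300781), 1.293300747871399)
top bar 1416 ((448.9587097167969, -208.65139770507812), (120.7088623046875, 189.04318237304688), 87.01998901367188)
top jar 409 ((521.8245239257812, 183.719970703125), 29.11639976501465)
top bowl 139 ((362.1678161621094, 48.89341735839844), 45.33779525756836)
top case 25528 [[ 534. -287.  105.]
 [ 695.    4.  255.]]
side wheel 586 ((490.7297058105469, 27.61147689819336), 51.6435432434082)
side handle top 61 [446.67271336  22.55066727 179.7261726 ] ((447.1156921386719, 19.951316833496094), 11.577055931091309)
side handle all 183 [444.72580779  26.23863388 165.46045385]
side pedal 470 ((479.1658020019531, -118.76091766357422), (89.64610290527344, 123.86175537109375), 84.18104553222656) 38.23547590807607 83.65183746668981
  plane [-2.93694889e-01  3.50755689e-02  2.09261999e+02]
side base 2262 ((481.4644470214844, -10.16583251953125), (318.07049560546875, 303.0537414550781), 89.79702758789062)
side bar 586 ((435.8897705078125, -195.79769897460938), (90.44869232177734, 163.13038635253906), 85.2322998046875)
side jar 469 ((521.4989013671875, 185.37820434570312), 29.940671920776367)
side bowl 225 ((359.8865661621094, 51.06182861328125), 44.19396209716797)
side case 17668 [[ 533. -284.  101.]
 [ 637.   90.  253.]]
```

```bash
cat >> h.py <<'E'
import json
def plan(wps, start=None):
    """wps: world [x,y,z,yaw], tool down. start: the same. Prints rows in tool axes, at most 5 a call."""
    if start is None:
        s=r.state(); start=[*s["eef_pos"],s["tcp_rot"][2]]
    p=np.array(start,float); rows=[]
    for q in wps:
        q=np.array(q,float); d=q-p; c,s=np.cos(p[3]),np.sin(p[3])
        o=dict(x=round(c*d[0]+s*d[1],1),y=round(s*d[0]-c*d[1],1),z=round(-d[2],1))
        dy=(d[3]+np.pi)%(2*np.pi)-np.pi
        if abs(dy)>.001:o["rz"]=round(-dy,3)
        rows.append(o); p=q
    for i in range(0,len(rows),5): print(json.dumps(rows[i:i+5]))
E
python3 - <<'E'
from h import *
for c in("top","side"):
    im,d=grab_frame(c); w=cloud(c,d)
    for z0,z1 in((25,60),(60,120),(120,200),(200,300)):
        m=(w[...,0]>555)&(abs(w[...,1])<150)&(w[...,2]>z0)&(w[...,2]<z1)
        if m.sum()>20: print(c,z0,z1,m.sum(),np.percentile(w[m],[0.5,2,10],0)[:,0].round())
a=np.array([227,-528,250,.406]); b=np.array([452,-109,180,1.566])
plan([a+(b-a)*k/10 for k in range(1,11)],a)
E
```

```text
top 25 60 320 [630. 630. 630.]
top 60 120 651 [629. 630. 630.]
top 120 200 1080 [629. 630. 630.]
top 200 300 19566 [630. 630. 646.]
side 25 60 707 [628. 628. 629.]
side 60 120 1317 [628. 628. 629.]
side 120 200 1987 [628. 628. 629.]
side 200 300 19131 [629. 630. 644.]
[{"x": 37.2, "y": -29.6, "z": 7.0, "rz": -0.116}, {"x": 40.4, "y": -25.1, "z": 7.0, "rz": -0.116}, {"x": 43.0, "y": -20.3, "z": 7.0, "rz": -0.116}, {"x": 45.1, "y": -15.1, "z": 7.0, "rz": -0.116}, {"x": 46.5, "y": -9.8, "z": 7.0, "rz": -0.116}]
[{"x": 47.4, "y": -4.4, "z": 7.0, "rz": -0.116}, {"x": 47.5, "y": 1.1, "z": 7.0, "rz": -0.116}, {"x": 47.1, "y": 6.6, "z": 7.0, "rz": -0.116}, {"x": 46.0, "y": 12.0, "z": 7.0, "rz": -0.116}, {"x": 44.3, "y": 17.3, "z": 7.0, "rz": -0.116}]
```

The case front is at x = 630, so there is room. I'm moving over the pedal with the fingers shut.

Request:
carry_out --series '[{"fingers":0,"x":37,"y":-29.5,"z":7,"rz":-0.116},{"x":40.5,"y":-25,"z":7,"rz":-0.116},{"x":43,"y":-20,"z":7,"rz":-0.116},{"x":45,"y":-15,"z":7,"rz":-0.116},{"x":46.5,"y":-10,"z":7,"rz":-0.116}]' --newtons 40

```text
validation failed for argument at $.se...
```

Request:
carry_out --series '[{"x":47.5,"y":-4.5,"z":7,"rz":-0.116},{"x":47.5,"y":1,"z":7,"rz":-0.116},{"x":47,"y":6.5,"z":7,"rz":-0.116},{"x":46,"y":12,"z":7,"rz":-0.116},{"x":44.5,"y":17.5,"z":7,"rz":-0.116}]'

```text
validation failed for argument at $.se...
```

Request:
carry_out --series '[{"fingers":0,"x":37,"y":-29.5,"z":7,"rx":0,"ry":0,"rz":-0.116},{"fingers":0,"x":40.5,"y":-25,"z":7,"rx":0,"ry":0,"rz":-0.116},{"fingers":0,"x":43,"y":-20,"z":7,"rx":0,"ry":0,"rz":-0.116},{"fingers":0,"x":45,"y":-15,"z":7,"rx":0,"ry":0,"rz":-0.116},{"fingers":0,"x":46.5,"y":-10,"z":7,"rx":0,"ry":0,"rz":-0.116}]' --newtons 40

```text
time: 1.72
eef_pos: [340.2, -318.1, 215.0]
tcp_rot: [3.141, 0.0, 0.989]
wrist_force: [0.3, -0.5, 0.6]
gripper_width: 0.1
grasp_force: 0.0
```

Request:
carry_out --series '[{"fingers":0,"x":47.5,"y":-4.5,"z":7,"rx":0,"ry":0,"rz":-0.116},{"fingers":0,"x":47.5,"y":1,"z":7,"rx":0,"ry":0,"rz":-0.116},{"fingers":0,"x":47,"y":6.5,"z":7,"rx":0,"ry":0,"rz":-0.116},{"fingers":0,"x":46,"y":12,"z":7,"rx":0,"ry":0,"rz":-0.116},{"fingers":0,"x":44.5,"y":17.5,"z":7,"rx":0,"ry":0,"rz":-0.116}]'

```text
time: 2.35
eef_pos: [452.7, -108.2, 180.0]
tcp_rot: [3.141, 0.001, 1.57]
wrist_force: [-0.1, 0.0, 0.0]
gripper_width: 0.4
grasp_force: 0.0
```

```bash
sed -i 's/o=dict(x=/o=dict(fingers=0,rx=0,ry=0,rz=0,x=/' h.py
python3 - <<'E'
from h import *
s=r.state(); print(s["eef_pos"],s["tcp_rot"],s["joint_positions"])
E
```

```text
[ 452.67962995 -108.20669389  180.04668545] [3.14076615e+00 5.01096343e-04 1.56955059e+00] [-3.70951744e-01  1.93020170e-01 -3.56138528e-01  1.02068590e+00
 -1.68589476e-04  1.20109003e+00]
```

Request:
carry_out --series '[{"fingers":0,"x":0,"y":0,"z":50,"rx":0,"ry":0,"rz":0},{"fingers":0,"x":0,"y":0,"z":30,"rx":0,"ry":0,"rz":0},{"fingers":0,"x":0,"y":0,"z":11,"rx":0,"ry":0,"rz":0},{"fingers":0,"x":0,"y":0,"z":10,"rx":0,"ry":0,"rz":0}]'

```text
time: 2.85
eef_pos: [452.3, -109.8, 79.6]
tcp_rot: [3.141, 0.0, 1.566]
wrist_force: [-3.4, 1.5, 7.8]
gripper_width: 0.4
grasp_force: 3.1
```

Request:
carry_out --series '[{"fingers":0,"x":0,"y":0,"z":8,"rx":0,"ry":0,"rz":0},{"fingers":0,"x":0,"y":0,"z":2,"rx":0,"ry":0,"rz":0},{"fingers":0,"x":0,"y":0,"z":0,"rx":0,"ry":0,"rz":0}]'

```text
time: 3.22
eef_pos: [452.1, -110.0, 70.3]
tcp_rot: [3.141, 0.0, 1.565]
wrist_force: [-4.5, 1.8, 8.6]
gripper_width: -0.2
grasp_force: 3.9
```

Request:
carry_out --series '[{"fingers":0,"x":0,"y":0,"z":2,"rx":0,"ry":0,"rz":0},{"fingers":0,"x":0,"y":0,"z":1,"rx":0,"ry":0,"rz":0},{"fingers":0,"x":0,"y":0,"z":0,"rx":0,"ry":0,"rz":0}]'

```text
time: 3.6
eef_pos: [451.8, -109.9, 67.4]
tcp_rot: [3.141, 0.0, 1.565]
wrist_force: [-5.1, 1.0, 8.3]
gripper_width: 0.0
grasp_force: 4.4
```

Request:
carry_out --series '[{"fingers":0,"x":0,"y":0,"z":1,"rx":0,"ry":0,"rz":0},{"fingers":0,"x":0,"y":0,"z":1,"rx":0,"ry":0,"rz":0},{"fingers":0,"x":0,"y":0,"z":0,"rx":0,"ry":0,"rz":0}]'

```text
time: 3.98
eef_pos: [451.9, -109.9, 66.4]
tcp_rot: [3.141, 0.001, 1.565]
wrist_force: [-8.3, 2.0, 18.9]
gripper_width: 0.0
grasp_force: 8.9
```

The force rose from 8.3 to 18.9 N while z moved only 1 mm, so the pedal is on its stop. I'll release it and move above the handle.

Request:
carry_out --series '[{"fingers":0,"x":0,"y":0,"z":0,"rx":0,"ry":0,"rz":0},{"fingers":0,"x":0,"y":0,"z":-25,"rx":0,"ry":0,"rz":0},{"fingers":0,"x":0,"y":0,"z":-60,"rx":0,"ry":0,"rz":0},{"fingers":85,"x":0,"y":0,"z":-60,"rx":0,"ry":0,"rz":0},{"fingers":85,"x":40,"y":0,"z":-10,"rx":0,"ry":0,"rz":0}]'

```text
time: 4.6
eef_pos: [456.3, -72.1, 225.1]
tcp_rot: [3.13, 0.004, 1.561]
wrist_force: [0.6, 0.8, -0.7]
gripper_width: 35.5
grasp_force: 0.0
```

Request:
carry_out --series '[{"fingers":70,"x":45,"y":-2,"z":0,"rx":0,"ry":0,"rz":0},{"fingers":70,"x":44,"y":-1,"z":0,"rx":0,"ry":0,"rz":0},{"fingers":70,"x":0,"y":0,"z":0,"rx":0,"ry":0,"rz":0}]'

```text
time: 4.97
eef_pos: [450.0, 21.3, 220.2]
tcp_rot: [3.139, -0.0, 1.57]
wrist_force: [0.4, 0.0, 0.6]
gripper_width: 70.3
grasp_force: 0.0
```

Run:
```python
from h import *
s=r.state(); print(s["eef_pos"],s["tcp_rot"],s["gripper_width"])
k=calibration("wrist"); print(k)
im,d=grab_frame("wrist"); cv2.imwrite("pics/w1.png",im[:,:,::-1])
for o in spotter.find_in("spinner","wrist"): print("sp",o["score"],np.round(o["location"],1))
im,d=grab_frame("side"); w=cloud("side",d)
def box(x0,x1,y0,y1,z0,z1):
    m=(w[...,0]>x0)&(w[...,0]<x1)&(w[...,1]>y0)&(w[...,1]<y1)&(w[...,2]>z0)&(w[...,2]<z1); return w[m]
q=box(390,580,-200,-70,38,100)
print("pedal slope",np.linalg.lstsq(np.c_[q[:,:2],np.ones(len(q))],q[:,2],rcond=None)[0])
for o in spotter.find_in("spinner","side"): print("sp side",o["score"],np.round(o["location"],1))
```

```text
[449.96236835  21.3155883  220.19662727] [ 3.13926698e+00 -9.67518141e-05  1.56976839e+00] 70.28915924762708
{'mtx': array([[309.70691629,   0.        , 318.25533912],
       [  0.        , 309.70691629, 193.09111698],
       [  0.        ,   0.        ,   1.        ]]), 'pose': array([[ 9.99995226e-01, -1.35684390e-03,  2.77608331e-03,
         4.49939979e+02],
       [-5.58005768e-04, -9.62957346e-01, -2.69653182e-01,
         8.99736019e+01],
       [ 3.03912709e-03,  2.69650345e-01, -9.62953506e-01,
         3.44454225e+02],
       [ 0.00000000e+00,  0.00000000e+00,  0.00000000e+00,
         1.00000000e+00]])}
sp 0.78 [444.5  23.6 184. ]
pedal slope [-2.90036468e-01  3.19539789e-02  2.07119366e+02]
sp side 0.76 [444.5  26.2 166.7]
```

View pics/w1.png

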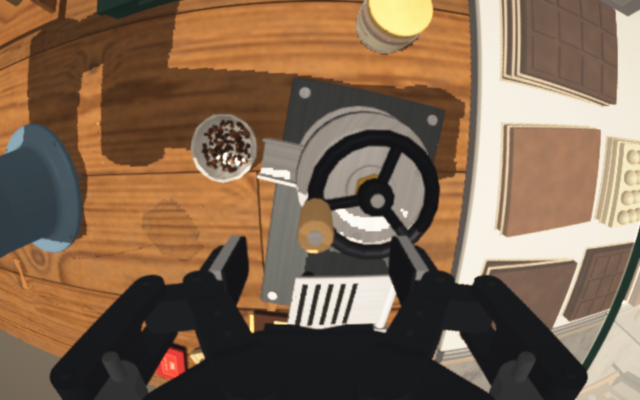

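Wrist view: the handle top is at (316,239), between the open fingers, and the hub is at (377,201). By ray these give the handle at about (449,17) and the axis at about (493,25), which matches the top camera. The pedal slope is back to −0.29. I'm descending and gripping.

Request:
carry_out --series '[{"fingers":70,"x":-4,"y":-1,"z":20,"rx":0,"ry":0,"rz":0},{"fingers":70,"x":0,"y":0,"z":37,"rx":0,"ry":0,"rz":0},{"fingers":15,"x":0,"y":0,"z":0,"rx":0,"ry":0,"rz":0},{"fingers":15,"x":0,"y":0,"z":0,"rx":0,"ry":0,"rz":0},{"fingers":15,"x":0,"y":0,"z":0,"rx":0,"ry":0,"rz":0}]' --newtons 40

```text
time: 5.8
eef_pos: [448.3, 14.9, 163.6]
tcp_rot: [-3.142, 0.001, 1.565]
wrist_force: [-4.8, -2.2, 3.0]
gripper_width: 21.5
grasp_force: 39.0
```

Request:
carry_out --series '[{"fingers":15,"x":0,"y":0,"z":0,"rx":0,"ry":0,"rz":0}]'

```text
time: 5.92
eef_pos: [448.4, 14.9, 163.5]
tcp_rot: [3.141, 0.001, 1.565]
wrist_force: [-4.5, -1.0, 5.8]
gripper_width: 21.1
grasp_force: 39.1
```

```bash
cat >> h.py <<'E'
def arc(dth,n,C=(493,25),R=45,start=None):
    s=r.state(); p=start or s["eef_pos"]; th0=np.arctan2(p[1]-C[1],p[0]-C[0]); 
    print("th0",th0,"r",np.hypot(p[0]-C[0],p[1]-C[1]),"open mod 2pi",(th0-np.pi+.155)%(2*np.pi))
    ths=th0+dth*np.arange(1,n+1)
    plan([[C[0]+R*np.cos(t),C[1]+R*np.sin(t),163.5,1.566] for t in ths],[*p[:2],163.5,1.566])
E
python3 - <<'E'
from h import *
arc(-.4,16)
E
```

```text
th0 -2.9192288761973177 r 45.766911785029144 open mod 2pi 0.3773637773924756
[{"fingers": 0, "rx": 0, "ry": 0, "rz": 0, "x": 18.0, "y": 0.3, "z": -0.0}, {"fingers": 0, "rx": 0, "ry": 0, "rz": 0, "x": 16.7, "y": 6.5, "z": -0.0}, {"fingers": 0, "rx": 0, "ry": 0, "rz": 0, "x": 12.8, "y": 12.5, "z": -0.0}, {"fingers": 0, "rx": 0, "ry": 0, "rz": 0, "x": 6.9, "y": 16.5, "z": -0.0}, {"fingers": 0, "rx": 0, "ry": 0, "rz": 0, "x": -0.0, "y": 17.9, "z": -0.0}]
[{"fingers": 0, "rx": 0, "ry": 0, "rz": 0, "x": -7.0, "y": 16.5, "z": -0.0}, {"fingers": 0, "rx": 0, "ry": 0, "rz": 0, "x": -12.9, "y": 12.4, "z": -0.0}, {"fingers": 0, "rx": 0, "ry": 0, "rz": 0, "x": -16.7, "y": 6.4, "z": -0.0}, {"fingers": 0, "rx": 0, "ry": 0, "rz": 0, "x": -17.9, "y": -0.6, "z": -0.0}, {"fingers": 0, "rx": 0, "ry": 0, "rz": 0, "x": -16.2, "y": -7.5, "z": -0.0}]
[{"fingers": 0, "rx": 0, "ry": 0, "rz": 0, "x": -12.1, "y": -13.2, "z": -0.0}, {"fingers": 0, "rx": 0, "ry": 0, "rz": 0, "x": -6.0, "y": -16.9, "z": -0.0}, {"fingers": 0, "rx": 0, "ry": 0, "rz": 0, "x": 1.1, "y": -17.8, "z": -0.0}, {"fingers": 0, "rx": 0, "ry": 0, "rz": 0, "x": 7.9, "y": -16.0, "z": -0.0}, {"fingers": 0, "rx": 0, "ry": 0, "rz": 0, "x": 13.6, "y": -11.7, "z": -0.0}]
[{"fingers": 0, "rx": 0, "ry": 0, "rz": 0, "x": 17.0, "y": -5.5, "z": -0.0}]
```

Request:
carry_out --series '[{"fingers":15,"x":18,"y":0.3,"z":0,"rx":0,"ry":0,"rz":0},{"fingers":15,"x":16.7,"y":6.5,"z":0,"rx":0,"ry":0,"rz":0},{"fingers":15,"x":12.8,"y":12.5,"z":0,"rx":0,"ry":0,"rz":0},{"fingers":15,"x":6.9,"y":16.5,"z":0,"rx":0,"ry":0,"rz":0},{"fingers":15,"x":0,"y":17.9,"z":0,"rx":0,"ry":0,"rz":0}]'

```text
time: 6.55
eef_pos: [502.9, 66.6, 163.5]
tcp_rot: [3.142, 0.009, 1.565]
wrist_force: [-7.5, -15.8, 9.0]
gripper_width: 21.3
grasp_force: 40.6
```

Run:
```python
from h import *
arc(-.4,5,(493,23.5),45,[502.2,68.7])
```

```text
th0 1.369999419517775 r 46.126781808402804 open mod 2pi 4.666592073107568
[{"fingers": 0, "rx": 0, "ry": 0, "rz": 0, "x": -8.0, "y": 16.3, "z": -0.0}, {"fingers": 0, "rx": 0, "ry": 0, "rz": 0, "x": -12.8, "y": 12.5, "z": -0.0}, {"fingers": 0, "rx": 0, "ry": 0, "rz": 0, "x": -16.6, "y": 6.5, "z": -0.0}, {"fingers": 0, "rx": 0, "ry": 0, "rz": 0, "x": -17.9, "y": -0.5, "z": -0.0}, {"fingers": 0, "rx": 0, "ry": 0, "rz": 0, "x": -16.3, "y": -7.4, "z": -0.0}]
```

Request:
carry_out --series '[{"fingers":15,"x":-8,"y":16.3,"z":0,"rx":0,"ry":0,"rz":0},{"fingers":15,"x":-12.8,"y":12.5,"z":0,"rx":0,"ry":0,"rz":0},{"fingers":15,"x":-16.6,"y":6.5,"z":0,"rx":0,"ry":0,"rz":0},{"fingers":15,"x":-17.9,"y":-0.5,"z":0,"rx":0,"ry":0,"rz":0},{"fingers":15,"x":-16.3,"y":-7.4,"z":0,"rx":0,"ry":0,"rz":0}]'

```text
time: 7.18
eef_pos: [531.1, -1.4, 163.5]
tcp_rot: [3.138, -0.003, 1.567]
wrist_force: [-1.6, 6.1, 4.8]
gripper_width: 20.9
grasp_force: 40.6
```

Run:
```python
from h import *
s=r.state()
arc(-.4,5,(493,23.5),45)
```

```text
th0 -0.5796831490708937 r 45.513672484928414 open mod 2pi 2.7169095045188993
[{"fingers": 0, "rx": 0, "ry": 0, "rz": 0, "x": -12.5, "y": -12.9, "z": -0.0}, {"fingers": 0, "rx": 0, "ry": 0, "rz": 0, "x": -6.9, "y": -16.5, "z": -0.0}, {"fingers": 0, "rx": 0, "ry": 0, "rz": 0, "x": 0.1, "y": -17.9, "z": -0.0}, {"fingers": 0, "rx": 0, "ry": 0, "rz": 0, "x": 7.0, "y": -16.4, "z": -0.0}, {"fingers": 0, "rx": 0, "ry": 0, "rz": 0, "x": 12.9, "y": -12.4, "z": -0.0}]
```

Forces are small, and 2.7 rad remain. I'm running the next 2.0 rad.

Request:
carry_out --series '[{"fingers":15,"x":-12.5,"y":-12.9,"z":0,"rx":0,"ry":0,"rz":0},{"fingers":15,"x":-6.9,"y":-16.5,"z":0,"rx":0,"ry":0,"rz":0},{"fingers":15,"x":0,"y":-17.9,"z":0,"rx":0,"ry":0,"rz":0},{"fingers":15,"x":7,"y":-16.4,"z":0,"rx":0,"ry":0,"rz":0},{"fingers":15,"x":12.9,"y":-12.4,"z":0,"rx":0,"ry":0,"rz":0}]'

```text
time: 7.8
eef_pos: [454.9, -2.6, 163.6]
tcp_rot: [3.136, 0.003, 1.564]
wrist_force: [6.4, 0.2, 3.4]
gripper_width: 21.0
grasp_force: 40.4
```

Run:
```python
from h import *
arc(-.15,6,(493,23.5),45)
```

```text
th0 -2.5411744474511524 r 46.197080408895175 open mod 2pi 0.755418206138641
[{"fingers": 0, "rx": 0, "ry": 0, "rz": 0, "x": 6.5, "y": -2.4, "z": -0.0}, {"fingers": 0, "rx": 0, "ry": 0, "rz": 0, "x": 6.3, "y": -2.5, "z": -0.0}, {"fingers": 0, "rx": 0, "ry": 0, "rz": 0, "x": 6.6, "y": -1.5, "z": -0.0}, {"fingers": 0, "rx": 0, "ry": 0, "rz": 0, "x": 6.7, "y": -0.5, "z": -0.0}, {"fingers": 0, "rx": 0, "ry": 0, "rz": 0, "x": 6.7, "y": 0.5, "z": -0.0}]
[{"fingers": 0, "rx": 0, "ry": 0, "rz": 0, "x": 6.6, "y": 1.5, "z": -0.0}]
```

Request:
carry_out --series '[{"fingers":15,"x":6.5,"y":-2.4,"z":0,"rx":0,"ry":0,"rz":0},{"fingers":15,"x":6.3,"y":-2.5,"z":0,"rx":0,"ry":0,"rz":0},{"fingers":15,"x":6.6,"y":-1.5,"z":0,"rx":0,"ry":0,"rz":0},{"fingers":15,"x":6.7,"y":-0.5,"z":0,"rx":0,"ry":0,"rz":0}]'

```text
time: 8.3
eef_pos: [447.6, 24.3, 163.5]
tcp_rot: [3.139, 0.003, 1.566]
wrist_force: [1.8, -3.6, 9.3]
gripper_width: 21.1
grasp_force: 40.9
```

Request:
carry_out --series '[{"fingers":15,"x":3,"y":0,"z":0,"rx":0,"ry":0,"rz":0},{"fingers":15,"x":3,"y":0.3,"z":0,"rx":0,"ry":0,"rz":0},{"fingers":15,"x":0,"y":0,"z":0,"rx":0,"ry":0,"rz":0}]'

```text
time: 8.68
eef_pos: [448.3, 30.4, 163.5]
tcp_rot: [3.138, 0.002, 1.566]
wrist_force: [1.4, -0.7, 8.5]
gripper_width: 21.2
grasp_force: 41.0
```

Request:
carry_out --series '[{"fingers":15,"x":2,"y":0.5,"z":0,"rx":0,"ry":0,"rz":0},{"fingers":15,"x":0,"y":0,"z":0,"rx":0,"ry":0,"rz":0}]'

```text
time: 8.93
eef_pos: [448.4, 30.6, 163.5]
tcp_rot: [3.139, 0.007, 1.565]
wrist_force: [0.5, -8.9, 10.1]
gripper_width: 21.3
grasp_force: 41.1
```

Request:
carry_out --series '[{"fingers":15,"x":2,"y":0.3,"z":0,"rx":0,"ry":0,"rz":0},{"fingers":15,"x":1,"y":0.2,"z":0,"rx":0,"ry":0,"rz":0},{"fingers":15,"x":0,"y":0,"z":0,"rx":0,"ry":0,"rz":0}]'

```text
time: 9.3
eef_pos: [448.4, 31.0, 163.5]
tcp_rot: [3.14, 0.014, 1.563]
wrist_force: [-1.4, -16.2, 11.0]
gripper_width: 21.1
grasp_force: 41.2
```

The stop is confirmed at y≈30.8, where the geometry predicts it, with force rising and no motion. I'm backing off now.

Run:
```python
from h import *
arc(.4,10,(493,23.5),45,[448.9,34.5])
```

```text
th0 2.8971476083418426 r 45.451182602876266 open mod 2pi 6.1937402619316355
[{"fingers": 0, "rx": 0, "ry": 0, "rz": 0, "x": -18.0, "y": -0.3, "z": -0.0}, {"fingers": 0, "rx": 0, "ry": 0, "rz": 0, "x": -16.7, "y": 6.3, "z": -0.0}, {"fingers": 0, "rx": 0, "ry": 0, "rz": 0, "x": -13.0, "y": 12.3, "z": -0.0}, {"fingers": 0, "rx": 0, "ry": 0, "rz": 0, "x": -7.1, "y": 16.4, "z": -0.0}, {"fingers": 0, "rx": 0, "ry": 0, "rz": 0, "x": -0.2, "y": 17.9, "z": -0.0}]
[{"fingers": 0, "rx": 0, "ry": 0, "rz": 0, "x": 6.8, "y": 16.5, "z": -0.0}, {"fingers": 0, "rx": 0, "ry": 0, "rz": 0, "x": 12.7, "y": 12.6, "z": -0.0}, {"fingers": 0, "rx": 0, "ry": 0, "rz": 0, "x": 16.6, "y": 6.7, "z": -0.0}, {"fingers": 0, "rx": 0, "ry": 0, "rz": 0, "x": 17.9, "y": -0.3, "z": -0.0}, {"fingers": 0, "rx": 0, "ry": 0, "rz": 0, "x": 16.3, "y": -7.3, "z": -0.0}]
```

Request:
carry_out --series '[{"fingers":15,"x":-18,"y":-0.3,"z":0,"rx":0,"ry":0,"rz":0},{"fingers":15,"x":-16.7,"y":6.3,"z":0,"rx":0,"ry":0,"rz":0},{"fingers":15,"x":-13,"y":12.3,"z":0,"rx":0,"ry":0,"rz":0},{"fingers":15,"x":-7.1,"y":16.4,"z":0,"rx":0,"ry":0,"rz":0},{"fingers":15,"x":-0.2,"y":17.9,"z":0,"rx":0,"ry":0,"rz":0}]'

```text
time: 9.93
eef_pos: [499.7, -22.1, 163.5]
tcp_rot: [-3.141, 0.007, 1.564]
wrist_force: [-3.3, -3.7, 13.2]
gripper_width: 20.9
grasp_force: 41.4
```

Request:
carry_out --series '[{"fingers":15,"x":6.8,"y":16.5,"z":0,"rx":0,"ry":0,"rz":0},{"fingers":15,"x":12.7,"y":12.6,"z":0,"rx":0,"ry":0,"rz":0},{"fingers":15,"x":16.6,"y":6.7,"z":0,"rx":0,"ry":0,"rz":0},{"fingers":15,"x":17.9,"y":-0.3,"z":0,"rx":0,"ry":0,"rz":0},{"fingers":15,"x":16.3,"y":-7.3,"z":0,"rx":0,"ry":0,"rz":0}]'

```text
time: 10.55
eef_pos: [528.8, 49.5, 163.4]
tcp_rot: [3.141, 0.006, 1.565]
wrist_force: [-5.3, -10.0, 14.0]
gripper_width: 21.2
grasp_force: 41.5
```

Run:
```python
from h import *
arc(.4,10,(493,23.5),45)
```

```text
th0 0.6276258140022009 r 44.2538642224117 open mod 2pi 3.9242184675919938
[{"fingers": 0, "rx": 0, "ry": 0, "rz": 0, "x": 12.5, "y": -12.6, "z": -0.0}, {"fingers": 0, "rx": 0, "ry": 0, "rz": 0, "x": 5.9, "y": -16.9, "z": -0.0}, {"fingers": 0, "rx": 0, "ry": 0, "rz": 0, "x": -1.1, "y": -17.8, "z": -0.0}, {"fingers": 0, "rx": 0, "ry": 0, "rz": 0, "x": -8.0, "y": -16.0, "z": -0.0}, {"fingers": 0, "rx": 0, "ry": 0, "rz": 0, "x": -13.6, "y": -11.6, "z": -0.0}]
[{"fingers": 0, "rx": 0, "ry": 0, "rz": 0, "x": -17.0, "y": -5.4, "z": -0.0}, {"fingers": 0, "rx": 0, "ry": 0, "rz": 0, "x": -17.8, "y": 1.6, "z": -0.0}, {"fingers": 0, "rx": 0, "ry": 0, "rz": 0, "x": -15.8, "y": 8.4, "z": -0.0}, {"fingers": 0, "rx": 0, "ry": 0, "rz": 0, "x": -11.2, "y": 13.9, "z": -0.0}, {"fingers": 0, "rx": 0, "ry": 0, "rz": 0, "x": -4.9, "y": 17.2, "z": -0.0}]
```

Request:
carry_out --series '[{"fingers":15,"x":12.5,"y":-12.6,"z":-0.3,"rx":0,"ry":0,"rz":0},{"fingers":15,"x":5.9,"y":-16.9,"z":-0.3,"rx":0,"ry":0,"rz":0},{"fingers":15,"x":-1.1,"y":-17.8,"z":-0.2,"rx":0,"ry":0,"rz":0},{"fingers":15,"x":-8,"y":-16,"z":0,"rx":0,"ry":0,"rz":0},{"fingers":15,"x":-13.6,"y":-11.6,"z":0,"rx":0,"ry":0,"rz":0}]'

```text
time: 11.18
eef_pos: [454.9, 47.1, 163.6]
tcp_rot: [3.138, -0.0, 1.567]
wrist_force: [7.1, -1.0, 0.7]
gripper_width: 21.1
grasp_force: 40.2
```

Request:
carry_out --series '[{"fingers":15,"x":-17,"y":-5.4,"z":0,"rx":0,"ry":0,"rz":0},{"fingers":15,"x":-17.8,"y":1.6,"z":0,"rx":0,"ry":0,"rz":0},{"fingers":15,"x":-15.8,"y":8.4,"z":0,"rx":0,"ry":0,"rz":0},{"fingers":15,"x":-11.2,"y":13.9,"z":0,"rx":0,"ry":0,"rz":0},{"fingers":15,"x":-4.9,"y":17.2,"z":0,"rx":0,"ry":0,"rz":0}]'

```text
time: 11.8
eef_pos: [486.9, -22.3, 163.5]
tcp_rot: [-3.137, 0.005, 1.564]
wrist_force: [-3.7, -3.3, 11.6]
gripper_width: 21.2
grasp_force: 41.4
```

Run:
```python
from h import *
arc(.4,10,(493,23.5),45)
```

```text
th0 -1.7032431672977641 r 46.18342591339005 open mod 2pi 1.5933494862920297
[{"fingers": 0, "rx": 0, "ry": 0, "rz": 0, "x": 2.5, "y": 18.0, "z": -0.0}, {"fingers": 0, "rx": 0, "ry": 0, "rz": 0, "x": 8.1, "y": 15.9, "z": -0.0}, {"fingers": 0, "rx": 0, "ry": 0, "rz": 0, "x": 13.7, "y": 11.5, "z": -0.0}, {"fingers": 0, "rx": 0, "ry": 0, "rz": 0, "x": 17.1, "y": 5.3, "z": -0.0}, {"fingers": 0, "rx": 0, "ry": 0, "rz": 0, "x": 17.8, "y": -1.8, "z": -0.0}]
[{"fingers": 0, "rx": 0, "ry": 0, "rz": 0, "x": 15.7, "y": -8.6, "z": -0.0}, {"fingers": 0, "rx": 0, "ry": 0, "rz": 0, "x": 11.1, "y": -14.0, "z": -0.0}, {"fingers": 0, "rx": 0, "ry": 0, "rz": 0, "x": 4.8, "y": -17.2, "z": -0.0}, {"fingers": 0, "rx": 0, "ry": 0, "rz": 0, "x": -2.3, "y": -17.7, "z": -0.0}, {"fingers": 0, "rx": 0, "ry": 0, "rz": 0, "x": -9.1, "y": -15.4, "z": -0.0}]
```

Request:
carry_out --series '[{"fingers":15,"x":2.5,"y":18,"z":0,"rx":0,"ry":0,"rz":0},{"fingers":15,"x":8.1,"y":15.9,"z":0,"rx":0,"ry":0,"rz":0},{"fingers":15,"x":13.7,"y":11.5,"z":0,"rx":0,"ry":0,"rz":0},{"fingers":15,"x":17.1,"y":5.3,"z":0,"rx":0,"ry":0,"rz":0},{"fingers":15,"x":17.8,"y":-1.8,"z":0,"rx":0,"ry":0,"rz":0}]'

```text
time: 12.42
eef_pos: [535.5, 37.3, 163.3]
tcp_rot: [-3.136, 0.005, 1.565]
wrist_force: [-12.9, -8.7, 17.7]
gripper_width: 21.0
grasp_force: 41.9
```

Request:
carry_out --series '[{"fingers":15,"x":15.7,"y":-8.6,"z":0,"rx":0,"ry":0,"rz":0},{"fingers":15,"x":11.1,"y":-14,"z":0,"rx":0,"ry":0,"rz":0},{"fingers":15,"x":4.8,"y":-17.2,"z":0,"rx":0,"ry":0,"rz":0},{"fingers":15,"x":-2.3,"y":-17.7,"z":0,"rx":0,"ry":0,"rz":0},{"fingers":15,"x":-9.1,"y":-15.4,"z":0,"rx":0,"ry":0,"rz":0}]'

```text
time: 13.05
eef_pos: [466.5, 59.0, 163.6]
tcp_rot: [3.138, 0.001, 1.566]
wrist_force: [6.5, -1.0, 2.6]
gripper_width: 20.9
grasp_force: 40.4
```

Run:
```python
from h import *
s=r.state(); C=np.array((493,23.5)); p=s["eef_pos"]
th0=np.arctan2(*(p[:2]-C)[::-1]); th1=np.arctan2(30.8-23.5,448.4-493); print(th0,th1)
plan([[C[0]+45*np.cos(t),C[1]+45*np.sin(t),163.5,1.566] for t in np.linspace(th0,th1,4)[1:]],[*p[:2],163.5,1.566])
```

```text
2.2113510961618754 2.9793541171050317
[{"fingers": 0, "rx": 0, "ry": 0, "rz": 0, "x": -7.5, "y": -8.6, "z": -0.0}, {"fingers": 0, "rx": 0, "ry": 0, "rz": 0, "x": -9.8, "y": -5.9, "z": -0.0}, {"fingers": 0, "rx": 0, "ry": 0, "rz": 0, "x": -11.0, "y": -3.2, "z": -0.0}]
```

Request:
carry_out --series '[{"fingers":15,"x":-7.5,"y":-8.6,"z":0,"rx":0,"ry":0,"rz":0},{"fingers":15,"x":-9.8,"y":-5.9,"z":0,"rx":0,"ry":0,"rz":0},{"fingers":15,"x":-11,"y":-3.2,"z":0,"rx":0,"ry":0,"rz":0},{"fingers":15,"x":0,"y":0,"z":0,"rx":0,"ry":0,"rz":0},{"fingers":15,"x":0,"y":0,"z":0,"rx":0,"ry":0,"rz":0}]'

```text
time: 13.68
eef_pos: [448.3, 30.3, 163.5]
tcp_rot: [3.141, 0.002, 1.565]
wrist_force: [2.8, -2.5, 7.6]
gripper_width: 20.8
grasp_force: 40.7
```

Run:
```python
from h import *
im,d=grab_frame("wrist"); cv2.imwrite("pics/w2.png",im[:,:,::-1])
s=r.state(); print(s["eef_pos"],s["tcp_rot"],s["wrist_force"],s["qvel"],s["grasp_force"])
im,d=grab_frame("top"); w=cloud("top",d)
for n in("bowl","jar","bar","pedal"):
    for o in spotter.find_in(n,"top")[:1]: print(n,np.round(o["location"]))
im,d=grab_frame("side"); w=cloud("side",d)
m=(w[...,0]>390)&(w[...,0]<580)&(w[...,1]>-200)&(w[...,1]<-70)&(w[...,2]>38)&(w[...,2]<100); q=w[m]
print("pedal slope",np.linalg.lstsq(np.c_[q[:,:2],np.ones(len(q))],q[:,2],rcond=None)[0])
```

```text
[448.30263153  30.2875329  163.50633803] [3.14057422e+00 1.79004712e-03 1.56524101e+00] [ 1.99723351 -1.52351759  8.25644801] [-0.00020369 -0.00088195  0.00158727 -0.00018998 -0.00215938 -0.00111281] 40.68143427371979
jar [513. 181.  83.]
bar [ 433. -208.   17.]
pedal [ 477. -128.   62.]
pedal slope [-2.68496933e-01  3.86060672e-02  1.98143525e+02]
```

View pics/w2.png

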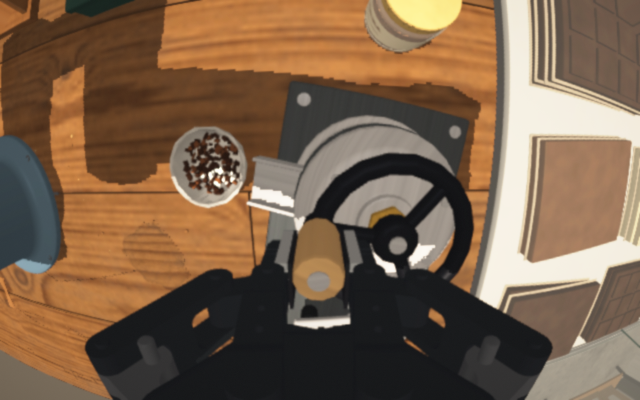

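The handle (318,265) is gripped between the fingers, at the same spot as at the stop and two turns on. The bowl (208,166) and jar (420,20) stand as before, and the pedal is clear and up.

```bash
python3 -c "
from h import *
print(r.finish_job())"
```

```text
the job is handed in; nothing more can be done
None
```

I pressed the pedal to its stop and let it spring back, closed the wheel onto its stop and backed it off two turns; the gripper is still holding the handle, and the job is handed in (no verdict was returned).

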